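# Strip the synchro hub from its clamping stud

### The arm

A 6-joint arm with a two-finger parallel gripper is mounted at the origin on the work surface. World frame = base frame: x ahead of the robot, y to its left, z up, the work surface at z = 0. Lengths are in m, angles in degrees, forces in N, time in s.
With the tool pointing down it reaches from about 0.4 to 0.825 m from the base axis. Payload 7 kg.
Tool frame: the origin (TCP) lies at the very end of the fingers, on their centre line; the grasp point (between the pads) lies 19 mm behind it (r.hold_point_z is the distance from the TCP to the grasp point, in m); z points along the fingers, y is the direction in which the jaws open and shut (so a half turn about z gives the same grasp; the last joint's range is limited). The gripper opens to 88 mm and grips with 3 to 60 N. Pads are 19 mm wide; open, the fingers measure 130 mm over their backs; the gripper's body (78 mm by 193 mm) begins 47 mm behind the grasp point.
Start: joints at [-52.706, 20.546, 0.682, 0, -70.136, -16.507], TCP at [0.24, -0.631, 0.227] pointing down, gripper open.
Joint ranges: [-176.03, 176.03], [-82.01, 121.73], [-58.28, 71.71], [-173.87, 95.51], [-174.79, -0.11], [-173.66, 173.66]. Speed limits (degrees/s): [136.94, 136.94, 172.46, 180, 180, 180].

### API

Orientations are given as [roll, pitch, yaw] about the fixed x, y, z axes, in that order (R = Rz(yaw) Ry(pitch) Rx(roll)).
In Python, from plant import r gives the robot as it stands. The module is installed in compiled form; this text tells all that it offers.
- The arm moves only by the shell command python3 -m inch 'ROWS' [FORCE]. ROWS is text: rows parted by semicolons, each of 7 numbers parted by spaces: the shift along the tool's x, y, z in m, then the turn, a rotation vector about the tool's x, y, z in rad, then the opening, from 0 (shut) to 1 (fully open). In form: tx ty tz ax ay az jaw; .... A call has 1 to 20 rows; each row shifts and turns the commanded pose from where the row before left it, along the tool's axes as they then stand; what a row does not reach is not made up. A row lasts 1/12 s, in which the tool goes at most 41.7 mm and 7.16 degrees, less where a joint would pass 70% of its speed; a pose out of reach is approached as far as the arm can. A call with a gripper value outside its range is refused whole. The fingers move at their own pace and stop on an object; FORCE is the grip in N (left out, the last holds). Time passes only in rows, so rows that do not move let the fingers close. It gives the time, the measured TCP pose, the force and the opening at its end, in the units of the state.
- r.get_state(): the state, without advancing time (a new reading comes with each control period).
- r.capture(name): name is "scene" or "top"; returns the picture (420x560x3 uint8, red, green, blue); there is no depth.
- r.camera_params(name): a dict with "vfov" (degrees; the focal length in pixels is half the picture's height over the tangent of half this angle, whatever the lens; pixels are square), "cx", "cy" (the principal point, pixels), "R" (3x3) and "t" (3): a world point X has camera coordinates R X + t. Camera axes: x right, y down, z forward; pixel columns grow to the right and rows downward; lengths in m; the calibration is good to about 2 mm. A picture is of the moment at which its call begins. camera_params takes no time and is no camera call.
- r.close_job(): hands the job in, once; it reports no verdict.
Trained networks look in the newest picture that a camera, given by its name, has taken for a name from the list of things; names that differ only in an ending like _2 or _b are one class to them, and where a whole thing is asked for, a point or a joint stands for the part that bears it (a point fixed in the world has none). Each returns a list of dicts, best first, with "p" (0 to 1); they miss things now and then, are a little off and sometimes report something else, mostly with a low value. They report only what shows in the picture. A call takes as long as a camera call. They do not tell look-alikes from the thing itself.
- r.recognise(target, camera): "xy" ([column, row] in pixels, amid what is visible of it).
The state is a dict: "time_s": time; "joints": joint angles; "qd": joint speeds; "joint_torque": joint torques, N m; "tcp_pos": TCP position; "eef_rot": TCP orientation; "contact_force": force on the tool from outside, world axes, zero at the start; "moment": the same for the moment, N m; "gripper_width": finger opening in m.
Only numpy, scipy, OpenCV 4.12 (cv2) and the standard library are available. Lean on these libraries where they do the work, as an engineer would, in place of code of your own. Each camera call takes 0.05 s, during which the arm holds its last target.

### The job

Strip the upright stud in the vise in order: first the winged cap nut, then the spacer ring, then the synchro hub. Lay the nut flat, wing up, in the tray bay next to the tray's pull handle and the spacer flat in the other bay, then stand the hub, boss up, wholly on the rubber-topped block; set things down rather than drop them and leave everything else where it is. The nut is a bayonet nut held by a hidden cross pin: pull up lightly while turning it anticlockwise until you feel it come free.

Things in the scene. Friction and masses are not known exactly. Their poses are not given: they have to be found in the camera images.
- nut: Steel winged cap nut, top of the stack. Round closed body 56 mm diameter, 38 mm high; on it a straight wing 90 mm long, 14 mm thick, 30 mm tall (38 to 68 mm above the underside). Origin: centre of the underside; z up, x along the wing. 0.25 to 0.45 kg. Locked, it lifts only 4 to 5 mm, then stops; once it has risen 12 mm it is free to lift straight off, clear of the stud after 27 mm.
- nut_wing (a point): Middle of the nut's wing, 53 mm above its underside; axes as the nut's. The slot in the nut's underside runs along x; it passes the hidden cross pin only within about 0.2 rad of the pin's direction (or its opposite). That direction is not measured; it lies 0.5 to 2.0 rad of anticlockwise turn (from above) from where the nut starts
- spacer: Steel spacer ring under the nut, 64 mm outside, 34 mm bore, 14 mm thick; origin centre of its underside, z up. About 0.22 kg. Starts resting on the hub's boss.
- hub: Steel synchro hub under the spacer, bore 34 mm, 44 mm high: toothed flange 89 mm diameter in the lower 16 mm, plain round boss 56 mm diameter in the upper 28 mm (grasp there). Origin centre of the underside, z up. 0.5 to 0.8 kg.
- stud_foot (a point): Point on the fixed stud's axis at the vise's jaw tops, 90 mm above the bench, z up. Above it: collar 44 mm square to 10 mm (the hub rests on it); shank 30 mm diameter to 66 mm, its top rounded; spindle 16 mm diameter to 93 mm, with a 28 mm long, 6 mm thick cross pin at 87.5 mm. At the start the undersides of hub, spacer and nut are 10, 54 and 68 mm above this point.
- vise: Small pale blue bench vise fixed to the bench, origin on the bench under the stud's axis; x is the jaw direction (screw and 120 mm cross handle at the -x side, reaching to 110 mm), jaws 100 mm wide along y, 88 mm high.
- tray: Fixed dark oak tray 278 mm long (x) by 142 mm wide (y), rim 26 mm high, walls 5 mm, one cross wall in the middle making two bays; a steel bar pull handle at its +x end only. Origin centre of its underside, z up. Lies left or right of the vise.
- nut_bay (a point): Centre of the inner floor of the bay next to the pull handle (132 mm square, floor 5 mm above the bench, rim 21 mm above this point); axes as the tray's.
- spacer_bay (a point): Centre of the inner floor of the other bay, same size; axes as the tray's.
- pad_top (a point): Centre of the top face of the fixed rubber-topped wooden block (140 mm square, its rubber 130 mm square, 22 mm high), on the other side of the vise from the tray; axes along its sides, z up.
- punch: Bystander, leave it alone. Origin under its middle. Copper punch, 130 mm long, 18 mm thick, lying along its x.
- key_bar: Bystander, leave it alone. Origin under its middle. Square steel key stock bar 150 x 14 x 14 mm along its x.
- hammer: Bystander, leave it alone. Origin under its middle. Hammer lying, 260 mm long.
- shims: Bystander, leave it alone. Origin under its middle. Stack of brass shims 75 x 50 x 12 mm.
- oil_can: Bystander, leave it alone. Origin under its middle. Dark round can, 70 mm diameter, 100 mm high, upright.
- wrench: Bystander, leave it alone. Origin under its middle. Steel wrench 180 mm long, lying.
- old_race: Bystander, leave it alone. Origin under its middle. Dark bearing race ring, 90 mm outside, 18 mm thick, lying on the bench near the robot (not the spacer).
There are look-alikes about, which are no part of the job. Leave any orange or turquoise look-alike of the spacer alone.

How it is judged:
By the outcome, as a careful person would: the job done as asked, in the order asked, and still so for the second after the job is handed in, with the robot touching nothing.
It also fails if it takes over 72 s, if anything falls off the work surface, if the arm or the gripper's body presses on something with over 40 N, if the wrist force passes 120 N, or if a joint passes its speed limit or range.

## Working session

There is one attempt and no reset: what is moved stays moved. The work goes in short steps, Python scripts to look and compute and a shell command to move; the robot and the scene stay as the last step left them, time stands still between calls to the robot, and variables do not carry over. Pictures are saved under pics/ and viewed, and the job is handed in when it is done.

```bash
mkdir -p pics
cat > h.py <<'E'
import numpy as np, cv2
from plant import r
def K(n):
    p=r.camera_params(n); f=210/np.tan(np.radians(p['vfov'])/2)
    return p,f
def proj(n,X):
    p,f=K(n); c=np.array(p['R'])@np.array(X,float)+np.array(p['t']); return np.array([p['cx']+f*c[0]/c[2],p['cy']+f*c[1]/c[2]])
def ray(n,uv):
    p,f=K(n); R=np.array(p['R']); d=R.T@np.array([(uv[0]-p['cx'])/f,(uv[1]-p['cy'])/f,1.]); o=-R.T@np.array(p['t']); return o,d/np.linalg.norm(d)
def onz(n,uv,z):
    o,d=ray(n,uv); return o+d*(z-o[2])/d[2]
def snap(n,name):
    im=r.capture(n); cv2.imwrite('pics/%s.png'%name,im[:,:,::-1]); return im
E
python3 - <<'E'
from h import *
for n in('scene','top'):
    snap(n,n+'0'); p,f=K(n); print(n,p,f, ray(n,(280,210)))
print(r.get_state(), r.hold_point_z)
E
```

```text
scene {'vfov': 54.23515196578095, 'cx': 277.6361903027325, 'cy': 209.77907388117256, 'R': array([[ 0.38658284,  0.9221469 , -0.01409976],
       [ 0.72927016, -0.31501217, -0.60739802],
       [-0.5645518 ,  0.22452712, -0.79427252]]), 't': array([-0.22065449, -0.30425321,  1.47566841])} 410.0657456611053 (array([ 1.14027528, -0.2236952 ,  0.9841689 ]), array([-0.56192104,  0.22966924, -0.79466772]))
top {'vfov': 44.47172924547133, 'cx': 283.6351965343771, 'cy': 211.32113115883797, 'R': array([[-0.00234376, -0.99988922, -0.01469885],
       [-0.9857527 ,  0.00478226, -0.16813313],
       [ 0.1681848 ,  0.01409537, -0.9856547 ]]), 't': array([0.01131697, 0.55680321, 1.32040616])} 513.6699441055963 (array([ 0.32682454, -0.00995867,  1.39524796]), array([ 0.17073185,  0.02115859, -0.98509033]))
{'time_s': 0.1, 'joints': array([-5.27056669e+01,  2.05872305e+01,  6.40596076e-01, -1.74867523e-02,
       -7.01363777e+01, -1.65066602e+01]), 'qd': array([ 0.01222867, -0.04153991,  0.09375092, -0.00186378, -0.04715213,
        0.10598008]), 'joint_torque': array([-4.51554341e-03, -5.84161878e+01,  2.93746662e+01,  7.01562256e+00,
        1.00647920e-02, -5.99026475e-05]), 'tcp_pos': array([ 0.23938346, -0.63066989,  0.22573025]), 'eef_rot': array([ 1.79915738e+02, -7.82590488e-03, -1.59218275e+02]), 'contact_force': array([-0.27420224, -0.12859294, -0.02610229]), 'moment': array([ 0.03863006, -0.03390526,  0.01174743]), 'gripper_width': 0.08743523991951813} 0.0188
```

View pics/scene0.png

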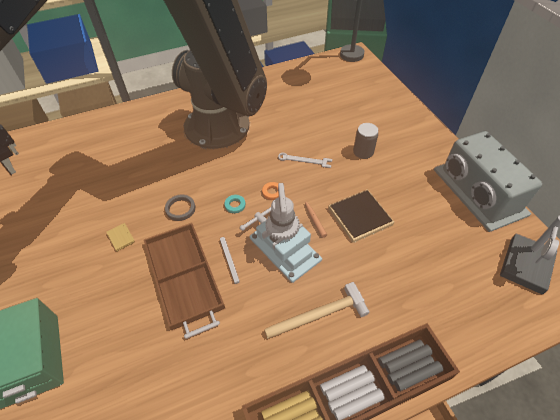

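View pics/top0.png

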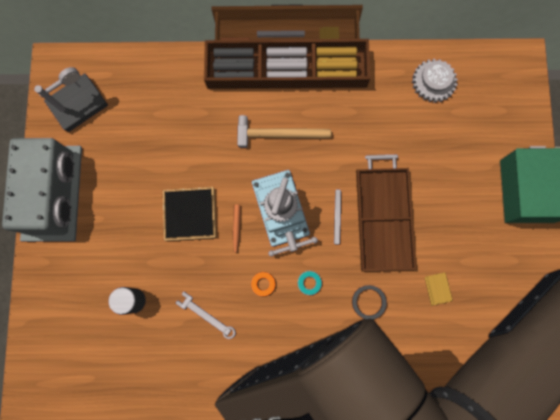

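Run:
```python
from h import *
for c in('top','scene'):
    for n in('nut','nut_wing','spacer','hub','tray','vise','nut_bay','spacer_bay','pad_top'):
        l=r.recognise(n,c); print(c,n,[(np.round(d['xy'],1).tolist(),round(d['p'],2)) for d in l[:4]])
print(r.get_state()['time_s'])
```

```text
top nut [([383.5, 216.9], 0.73), ([278.4, 197.7], 0.66)]
top nut_wing [([277.0, 198.3], 0.71), ([281.1, 213.8], 0.61)]
top spacer [([310.0, 280.6], 0.76), ([267.6, 284.0], 0.52), ([384.6, 220.5], 0.52), ([285.8, 209.8], 0.47)]
top hub [([282.5, 213.2], 0.83)]
top tray [([385.3, 214.8], 0.82)]
top vise []
top nut_bay [([384.9, 220.6], 0.6), ([276.7, 200.9], 0.43)]
top spacer_bay [([283.5, 215.4], 0.66), ([386.1, 220.5], 0.63)]
top pad_top [([189.0, 211.8], 0.59)]
scene nut [([279.6, 204.7], 0.81)]
scene nut_wing []
scene spacer [([236.6, 203.3], 0.76), ([281.9, 221.2], 0.63), ([268.9, 192.2], 0.61)]
scene hub [([281.8, 231.3], 0.9)]
scene tray [([183.7, 278.3], 0.76)]
scene vise [([289.5, 248.6], 0.78), ([228.7, 262.5], 0.63)]
scene nut_bay [([178.4, 278.3], 0.85)]
scene spacer_bay [([182.9, 275.4], 0.59), ([320.3, 223.6], 0.25)]
scene pad_top []
1.0
```

Run:
```python
import cv2
a=cv2.imread('pics/top0.png')[160:260,230:345]; b=cv2.imread('pics/scene0.png')[170:285,230:330]
a=cv2.resize(a,(460,400),interpolation=cv2.INTER_CUBIC);b=cv2.resize(b,(348,400),interpolation=cv2.INTER_CUBIC)
cv2.imwrite('pics/c0.png',cv2.hconcat([a,b[:, :340]]))
t=cv2.imread('pics/top0.png')[145:285,340:430]; p=cv2.imread('pics/top0.png')[175:250,150:230]
t=cv2.resize(t,(360,560),interpolation=cv2.INTER_CUBIC);p=cv2.resize(p,(400,375),interpolation=cv2.INTER_CUBIC)
p=cv2.copyMakeBorder(p,0,185,0,0,cv2.BORDER_CONSTANT)
cv2.imwrite('pics/c1.png',cv2.hconcat([t,p]))
```

```text
(no output)
```

View pics/c0.png

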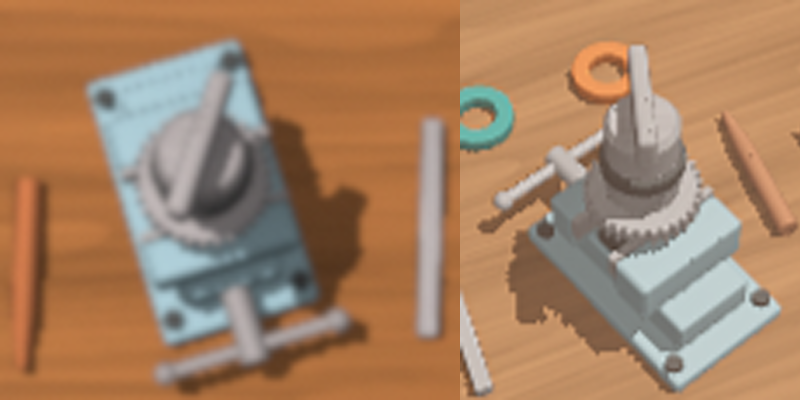

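View pics/c1.png

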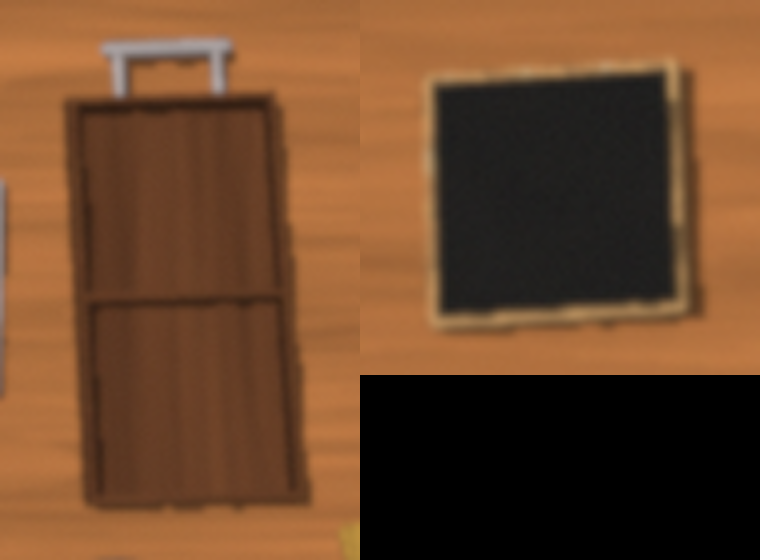

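```bash
cat > ov.py <<'E'
from h import *
def fitrect(px,z,L,W):
    P=np.array([onz('top',p,z) for p in px]); c=P.mean(0)
    d=(P[0]+P[1]-P[2]-P[3]); return c,np.degrees(np.arctan2(d[1],d[0])),np.linalg.norm(P[0]-P[3]),np.linalg.norm(P[0]-P[1])
def tf(x,y,a,q):
    a=np.radians(a); c,s=np.cos(a),np.sin(a); q=np.array(q,float)
    return np.c_[x+c*q[:,0]-s*q[:,1],y+s*q[:,0]+c*q[:,1],q[:,2]]
def circ(R,z,n=48):
    t=np.linspace(0,2*np.pi,n); return np.c_[R*np.cos(t),R*np.sin(t),z+0*t]
def box(l,w,z): return [[l/2,w/2,z],[l/2,-w/2,z],[-l/2,-w/2,z],[-l/2,w/2,z],[l/2,w/2,z]]
def draw(img,cam,pts,col,s,off):
    q=np.array([proj(cam,p) for p in pts]); q=((q-off+.5)*s).astype(np.int32); cv2.polylines(img,[q],False,col,1,cv2.LINE_AA)
E
python3 - <<'E'
from ov import *
print('tray',fitrect([(356.5,170),(408.3,169),(416.5,270),(362,270.5)],.026,.278,.142))
q=[(67,75),(322,64),(328,312),(73,327)]
print('pad',fitrect([(a/5+150,b/5+175) for a,b in q],.022,.14,.14))
w=[onz('top',(222/4+230,72/4+160),.226),onz('top',(181/4+230,210/4+160),.226)]
print('wing',w,np.mean(w,0),np.linalg.norm(w[0]-w[1]),np.degrees(np.arctan2(*(w[0]-w[1])[[1,0]])))
print('flange',onz('top',(201/4+230,188/4+160),.116))
E
```

```text
tray (array([ 0.53809086, -0.26500056,  0.026     ]), np.float64(1.791997273423144), np.float64(0.2737045200773919), np.float64(0.1413634624947236))
pad (array([0.5558506 , 0.26557739, 0.022     ]), np.float64(2.9974665344795977), np.float64(0.1391049849016283), np.float64(0.140081530524092))
wing [array([0.6052472 , 0.00222221, 0.226     ]), array([0.52366889, 0.02613241, 0.226     ])] [0.56445805 0.01417731 0.226     ] 0.08501010736608347 -16.3355999403785
flange [0.55624016 0.01687643 0.116     ]
```

```bash
cat > o1.py <<'E'
from ov import *
import sys
x,y,a=map(float,sys.argv[1:4]); out=sys.argv[4]
ims=[]
for cam,o,src in(('top',(240,160),'top0'),('scene',(240,175),'scene0')):
    s=5; im=cv2.imread('pics/%s.png'%src)[o[1]:o[1]+90,o[0]:o[0]+80]; im=cv2.resize(im,None,fx=s,fy=s,interpolation=cv2.INTER_CUBIC)
    D=lambda p,c: draw(im,cam,tf(x,y,a,p),c,s,np.array(o))
    D(circ(.0445,.116),(0,0,255));D(circ(.0445,.100),(0,0,255)); D(circ(.028,.144),(0,255,255));D(circ(.032,.158),(255,0,0)); D(circ(.028,.158),(0,255,0));D(circ(.028,.196),(0,255,0)); D(box(.09,.014,.226),(255,0,255)); D(box(.09,.014,.196),(255,0,255))
    ims.append(im)
cv2.imwrite('pics/%s.png'%out,cv2.hconcat(ims))
E
python3 o1.py 0.560 0.0145 -16.5 ov1
```

```text
(no output)
```

View pics/ov1.png

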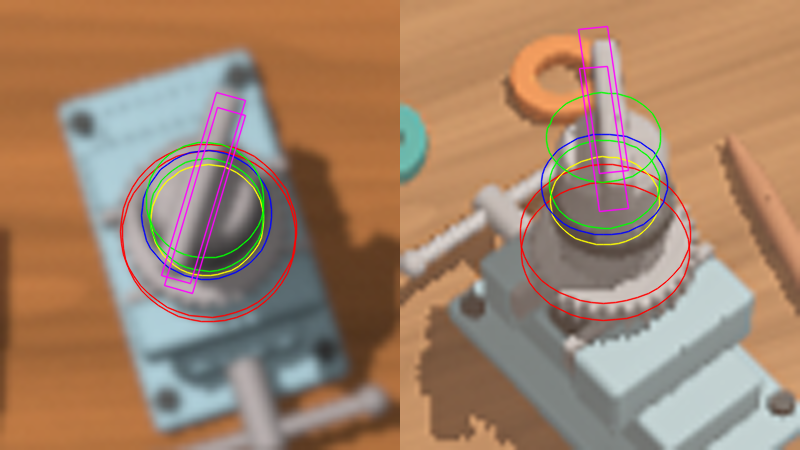

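```bash
python3 o1.py 0.5615 0.018 -15.5 ov2
```

```text
(no output)
```

View pics/ov2.png

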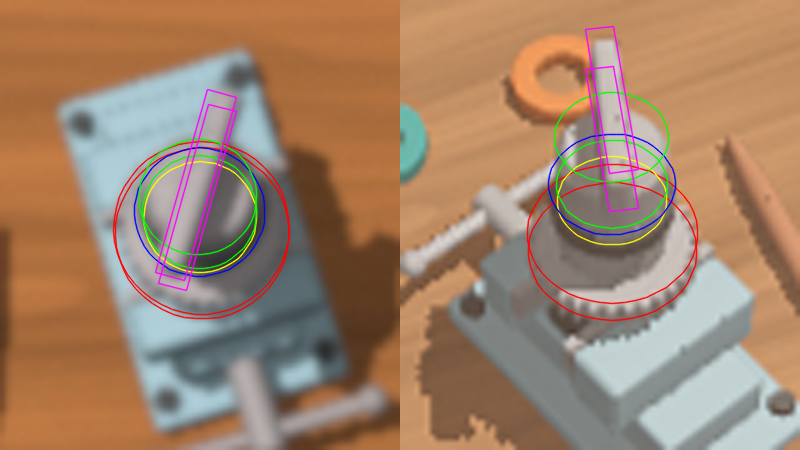

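Run:
```python
import cv2
L=[]
for n,o in(('top0',(255,170)),('scene0',(260,178))):
    im=cv2.imread('pics/%s.png'%n)[o[1]:o[1]+60,o[0]:o[0]+40]
    L.append(cv2.resize(cv2.convertScaleAbs(im,alpha=1.3,beta=-30),None,fx=10,fy=10,interpolation=cv2.INTER_NEAREST))
cv2.imwrite('pics/c2.png',cv2.hconcat(L))
```

```text
(no output)
```

View pics/c2.png

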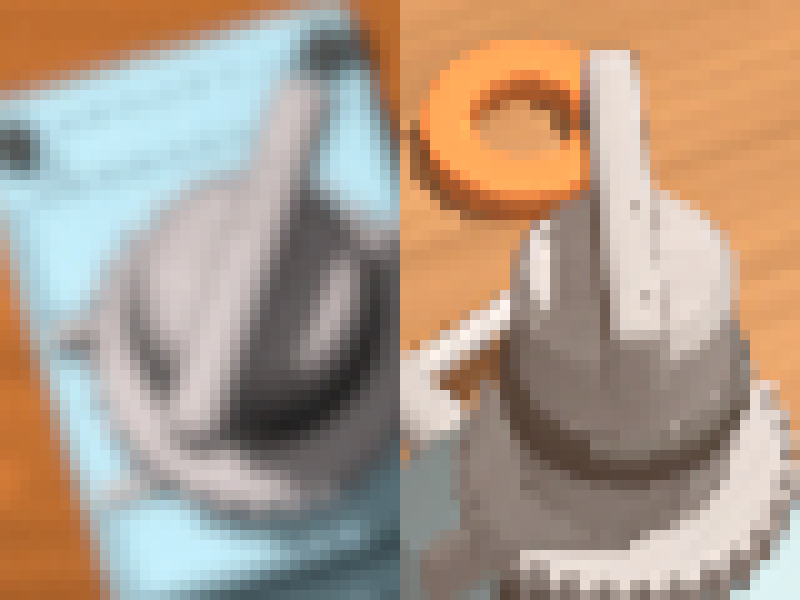

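```bash
python3 o1.py 0.567 0.0165 -16 ov3
```

```text
(no output)
```

View pics/ov3.png

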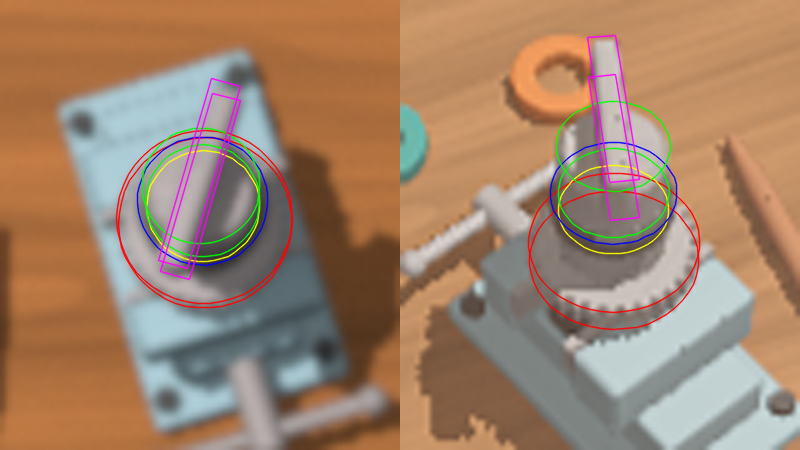

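```bash
cat > go.py <<'E'
from h import *
import sys
from scipy.spatial.transform import Rotation as Ro
def st():
    s=r.get_state(); R=Ro.from_euler('xyz',s['eef_rot'],degrees=True).as_matrix()
    print('t',round(s['time_s'],2),'p',np.round(s['tcp_pos'],4),'rpy',np.round(s['eef_rot'],2),'F',np.round(s['contact_force'],1),'M',np.round(s['moment'],2),'w',round(s['gripper_width'],4),'j6',round(s['joints'][5],1)); return s,R
if __name__=='__main__':
    s,R=st()
    if len(sys.argv)>3:
        tgt=np.array([float(a) for a in sys.argv[1:4]]); d=tgt-s['tcp_pos']
        print('now-tool',np.round(R.T@d,4),'dist',np.round(np.linalg.norm(d),3))
        if len(sys.argv)>4:
            psi=float(sys.argv[4]); G=Ro.from_euler('xyz',[180,0,psi],degrees=True).as_matrix()
            rv=Ro.from_matrix(R.T@G).as_rotvec(); print('rotvec',np.round(rv,4),'afterrot-tool',np.round(G.T@d,4))
E
python3 go.py 0.565 0.0165 0.29 164; python3 -m inch '0 0 -0.01 0 0 0.106 1; 0 0 -0.01 0 0 0.106 1; 0 0 -0.01 0 0 0.106 1; 0 0 -0.01 0 0 0.106 1; 0 0 -0.01 0 0 0.106 1; 0 0 -0.012 0 0 0.11 1'; python3 go.py 0.565 0.0165 0.29 164
```

```text
t 1.0 p [ 0.2395 -0.631   0.2266] rpy [-180.      0.   -159.21] F [-0.3 -1.  -0. ] M [ 0.01  0.01 -0.  ] w 0.088 j6 -16.5
now-tool [-0.5341  0.4899 -0.0634] dist 0.728
rotvec [-0.     0.     0.642] afterrot-tool [-0.1344  0.7122 -0.0634]
time_s: 1.5
tcp_pos: [0.2395, -0.6309, 0.2887]
eef_rot: [180.0, -0.0, 163.8]
contact_force: [0.3, -0.1, 0.1]
gripper_width: 0.0875
t 1.5 p [ 0.2395 -0.6309  0.2887] rpy [ 1.7997e+02 -2.0000e-02  1.6382e+02] F [ 0.3 -0.1  0.1] M [-0.05  0.01 -0.06] w 0.0875 j6 -53.5
now-tool [-0.1322  0.7124 -0.001 ] dist 0.725
rotvec [ 0.0005 -0.0004 -0.0032] afterrot-tool [-0.1345  0.712  -0.0013]
```

```bash
python3 -m inch '-0.0034 0.018 0 0 0 0 1; -0.0074 0.039 0 0 0 0 1; -0.0074 0.039 0 0 0 0 1; -0.0074 0.039 0 0 0 0 1; -0.0074 0.039 0 0 0 0 1; -0.0074 0.039 0 0 0 0 1; -0.0074 0.039 0 0 0 0 1; -0.0074 0.039 0 0 0 0 1; -0.0074 0.039 0 0 0 0 1; -0.0074 0.039 0 0 0 0 1; -0.0074 0.039 0 0 0 0 1; -0.0074 0.039 0 0 0 0 1; -0.0074 0.039 0 0 0 0 1; -0.0074 0.039 0 0 0 0 1; -0.0074 0.039 0 0 0 0 1; -0.0074 0.039 0 0 0 0 1; -0.0074 0.039 0 0 0 0 1; -0.0074 0.039 0 0 0 0 1; -0.0052 0.031 0 0 0 0 1; 0 0 0 0 0 0 1'; python3 go.py 0.565 0.0165 0.202 164;  python3 -c "
from h import *
snap('top','t1');snap('scene','s1')
import cv2
a=cv2.imread('pics/t1.png')[130:280,190:330];b=cv2.imread('pics/s1.png')[100:260,210:350]
f=lambda q:cv2.resize(q,(400,450),interpolation=cv2.INTER_CUBIC)
cv2.imwrite('pics/c3.png',cv2.hconcat([f(a),f(b)]))"
```

```text
time_s: 3.17
tcp_pos: [0.5656, 0.0214, 0.2878]
eef_rot: [180.0, -0.0, 164.3]
contact_force: [0.3, 0.3, -0.5]
gripper_width: 0.0872
t 3.17 p [0.5656 0.0214 0.2878] rpy [ 1.7999e+02 -1.0000e-02  1.6431e+02] F [ 0.3  0.3 -0.5] M [-0.12 -0.02 -0.01] w 0.0872 j6 -127.6
now-tool [-0.0007 -0.0049  0.0858] dist 0.086
rotvec [ 0.0001 -0.0002  0.0054] afterrot-tool [-0.0007 -0.0049  0.0858]
```

View pics/c3.png

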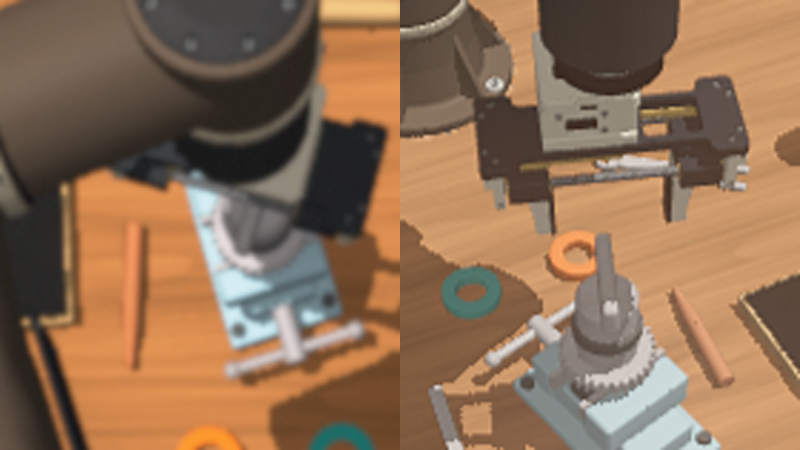

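```bash
python3 -m inch '0 0 0.01 0 0 0 1; 0 0 0.018 0 0 0 1; 0 0 0.018 0 0 0 1; 0 0 0.008 0 0 0 1; 0 0 0 0 0 0 1'; python3 go.py 0.565 0.0165 0.201 164
```

```text
time_s: 3.68
tcp_pos: [0.562, 0.0157, 0.2324]
eef_rot: [-179.9, -0.2, 164.0]
contact_force: [0.4, -0.4, -0.6]
gripper_width: 0.0876
t 3.68 p [0.562  0.0157 0.2324] rpy [-179.9    -0.18  164.02] F [ 0.4 -0.4 -0.6] M [-0.04 -0.03  0.01] w 0.0876 j6 -127.5
now-tool [-0.0027  0.0017  0.0314] dist 0.032
rotvec [-0.0017 -0.0032  0.0004] afterrot-tool [-0.0026  0.0016  0.0314]
```

```bash
python3 -m inch '-0.001 0 0.01 0 0 0 1; -0.001 0 0.012 0 0 0 1; 0 0 0.008 0 0 0 1; 0 0 0 0 0 0 1;0 0 0 0 0 0 0;0 0 0 0 0 0 0;0 0 0 0 0 0 0;0 0 0 0 0 0 0;0 0 0 0 0 0 0;0 0 0 0 0 0 0;0 0 0 0 0 0 0;0 0 0 0 0 0 0' 30; python3 go.py 0.565 0.0165 0.201 164
```

```text
time_s: 4.68
tcp_pos: [0.5656, 0.0165, 0.2046]
eef_rot: [180.0, 0.0, 164.1]
contact_force: [-0.4, -0.1, 0.5]
gripper_width: 0.0398
t 4.68 p [0.5656 0.0165 0.2046] rpy [1.8000e+02 1.0000e-02 1.6412e+02] F [-0.4 -0.1  0.5] M [-0.02  0.03 -0.02] w 0.0398 j6 -127.4
now-tool [ 0.0006 -0.0001  0.0036] dist 0.004
rotvec [0.     0.0001 0.0021] afterrot-tool [ 0.0006 -0.0001  0.0036]
```

```bash
python3 -m inch '0 0 0.002 0 0 0 0;0 0 0 0 0 0 0;0 0 0 0 0 0 0;0 0 0 0 0 0 0;0 0 0 0 0 0 0;0 0 0 0 0 0 0;0 0 0 0 0 0 0' 30; python3 go.py
```

```text
time_s: 5.27
tcp_pos: [0.5655, 0.0164, 0.2024]
eef_rot: [-180.0, -0.0, 164.1]
contact_force: [1.1, -0.1, -0.9]
gripper_width: 0.0137
t 5.27 p [0.5655 0.0164 0.2024] rpy [-1.7999e+02 -1.0000e-02  1.6411e+02] F [ 1.1 -0.1 -0.9] M [-0.2  -0.08 -0.  ] w 0.0137 j6 -127.4
```

```bash
python3 -m inch '0 0 -0.002 0 0 0 0;0 0 -0.002 0 0 0 0;0 0 0 0 0 0 0;0 0 0 0 0 0 0' 30; python3 go.py
```

```text
time_s: 5.6
tcp_pos: [0.5655, 0.0165, 0.2066]
eef_rot: [180.0, -0.0, 164.1]
contact_force: [-1.2, 0.7, -2.2]
gripper_width: 0.014
t 5.6 p [0.5655 0.0165 0.2066] rpy [ 1.7999e+02 -1.0000e-02  1.6411e+02] F [-1.2  0.7 -2.2] M [-0.02  0.01 -0.02] w 0.014 j6 -127.4
```

```bash
python3 -m inch '0 0 -0.001 0 0 0 0;0 0 0 0 0 0 0' ; python3 -m inch '0 0 -0.001 0 0 0 0;0 0 0 0 0 0 0';python3 go.py
```

```text
time_s: 5.77
tcp_pos: [0.5655, 0.0164, 0.2076]
eef_rot: [-180.0, -0.0, 164.1]
contact_force: [-0.4, 0.1, -3.2]
gripper_width: 0.0139
time_s: 5.93
tcp_pos: [0.5653, 0.0164, 0.2085]
eef_rot: [-180.0, -0.0, 164.1]
contact_force: [-0.6, -0.5, -4.3]
gripper_width: 0.014
t 5.93 p [0.5653 0.0164 0.2085] rpy [-1.7999e+02 -3.0000e-02  1.6411e+02] F [-0.6 -0.5 -4.3] M [-0.12  0.21 -0.02] w 0.014 j6 -127.4
```

```bash
python3 -m inch '0 0 -0.001 0 0 0 0;0 0 0 0 0 0 0' ;python3 go.py
```

```text
time_s: 6.1
tcp_pos: [0.5653, 0.0165, 0.2093]
eef_rot: [-180.0, -0.0, 164.1]
contact_force: [-1.1, -0.2, -4.9]
gripper_width: 0.0135
t 6.1 p [0.5653 0.0165 0.2093] rpy [-1.7999e+02 -4.0000e-02  1.6411e+02] F [-1.1 -0.2 -4.9] M [0.16 0.25 0.07] w 0.0135 j6 -127.4
```

```bash
python3 -m inch '0 0 -0.002 0 0 0 0;0 0 0 0 0 0 0' ;python3 go.py
```

```text
time_s: 6.27
tcp_pos: [0.5648, 0.0166, 0.2105]
eef_rot: [-180.0, -0.1, 164.1]
contact_force: [-1.2, 1.3, -9.7]
gripper_width: 0.0139
t 6.27 p [0.5648 0.0166 0.2105] rpy [-1.7998e+02 -1.2000e-01  1.6411e+02] F [-1.2  1.3 -9.7] M [0.63 0.35 0.26] w 0.0139 j6 -127.3
```

```bash
python3 -m inch '0 0 0 0 0 -0.1 0;0 0 0 0 0 -0.1 0;0 0 0 0 0 -0.1 0'; python3 -m inch '0 0 0 0 0 -0.08 0;0 0 0 0 0 -0.08 0';python3 -m inch '0 0 0 0 0 -0.08 0;0 0 0 0 0 -0.08 0'; python3 go.py
```

```text
time_s: 6.52
tcp_pos: [0.5662, 0.0164, 0.2125]
eef_rot: [-180.0, 0.1, -178.4]
contact_force: [0.8, -0.2, -2.5]
gripper_width: 0.0136
time_s: 6.68
tcp_pos: [0.5663, 0.0164, 0.2126]
eef_rot: [-180.0, 0.1, -169.3]
contact_force: [0.4, 0.8, -3.7]
gripper_width: 0.0139
time_s: 6.85
tcp_pos: [0.5663, 0.0164, 0.2126]
eef_rot: [-180.0, 0.1, -160.1]
contact_force: [0.1, -0.4, -3.4]
gripper_width: 0.0139
t 6.85 p [0.5663 0.0164 0.2126] rpy [-1.7996e+02  1.0000e-01 -1.6012e+02] F [ 0.1 -0.4 -3.4] M [ 0.   -0.01 -0.01] w 0.0139 j6 -91.6
```

```bash
python3 -m inch '0 0 -0.002 0 0 0 0;0 0 0 0 0 0 0' ;python3 -m inch '0 0 -0.002 0 0 0 0;0 0 0 0 0 0 0' ;python3 go.py; python3 -c "
from h import *
snap('scene','s2')
import cv2
b=cv2.imread('pics/s2.png')[140:260,220:340]
cv2.imwrite('pics/c4.png',cv2.resize(b,(600,600),interpolation=cv2.INTER_CUBIC))"
```

```text
time_s: 7.02
tcp_pos: [0.5662, 0.0164, 0.2147]
eef_rot: [-180.0, 0.1, -160.5]
contact_force: [-0.1, 0.4, -3.2]
gripper_width: 0.0138
time_s: 7.18
tcp_pos: [0.5659, 0.0164, 0.2163]
eef_rot: [-180.0, 0.1, -160.5]
contact_force: [0.0, -0.6, -3.2]
gripper_width: 0.0143
t 7.18 p [0.5659 0.0164 0.2163] rpy [-1.7998e+02  6.0000e-02 -1.6046e+02] F [ 0.  -0.6 -3.2] M [ 0.02 -0.    0.01] w 0.0143 j6 -91.9
```

View pics/c4.png

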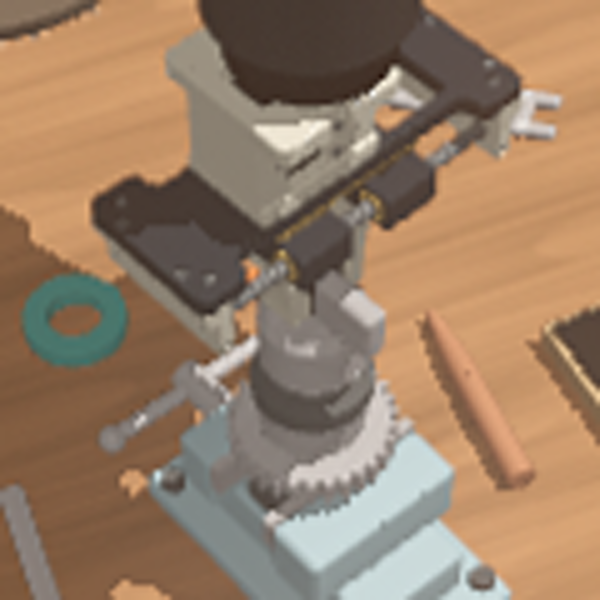

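```bash
python3 -m inch '0 0 -0.003 0 0 0 0;0 0 -0.003 0 0 0 0;0 0 -0.003 0 0 0 0;0 0 0 0 0 0 0' ;python3 -m inch '0 0 -0.004 0 0 0 0;0 0 -0.005 0 0 0 0;0 0 -0.006 0 0 0 0;0 0 0 0 0 0 0' ; python3 -m inch '0 0 -0.01 0 0 0 0;0 0 -0.01 0 0 0 0;0 0 -0.01 0 0 0 0;0 0 0 0 0 0 0' ; python3 go.py; python3 -c "
from h import *
snap('scene','s3')
import cv2
b=cv2.imread('pics/s3.png')[140:260,220:340]
cv2.imwrite('pics/c5.png',cv2.resize(b,(600,600),interpolation=cv2.INTER_CUBIC))"
```

```text
time_s: 7.57
tcp_pos: [0.566, 0.0165, 0.2255]
eef_rot: [-180.0, 0.1, -160.4]
contact_force: [-0.1, -0.2, -2.3]
gripper_width: 0.0137
time_s: 7.9
tcp_pos: [0.5664, 0.0165, 0.2413]
eef_rot: [-180.0, 0.1, -160.3]
contact_force: [-0.8, -0.5, -2.9]
gripper_width: 0.0139
time_s: 8.23
tcp_pos: [0.5669, 0.0165, 0.2727]
eef_rot: [-179.9, 0.2, -160.3]
contact_force: [0.6, 0.4, -1.8]
gripper_width: 0.0138
t 8.23 p [0.5669 0.0165 0.2727] rpy [-179.95    0.24 -160.34] F [ 0.6  0.4 -1.8] M [-0.03 -0.1  -0.02] w 0.0138 j6 -91.8
```

View pics/c5.png

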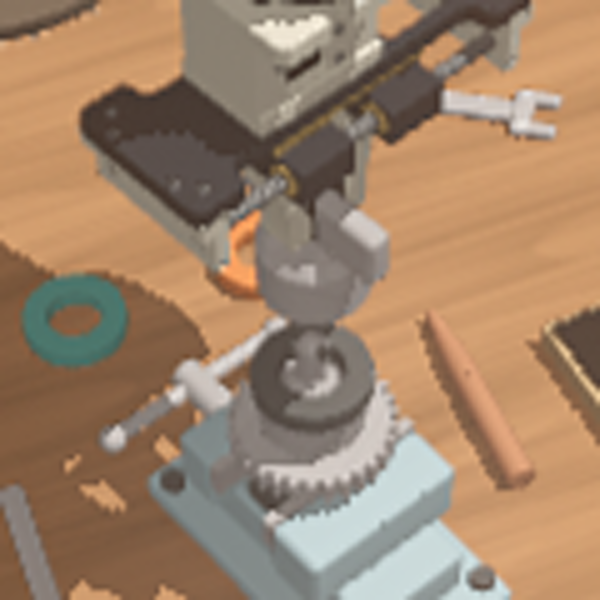

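```bash
cat > o2.py <<'E'
from ov import *
ims=[]
T=(.538,-.265,1.8);P=(.5555,.2655,3)
for cam,o,src,w,h,s in(('top',(345,145),'top0',80,140,4),('scene',(135,215),'scene0',110,130,4)):
    im=cv2.imread('pics/%s.png'%src)[o[1]:o[1]+h,o[0]:o[0]+w]; im=cv2.resize(im,None,fx=s,fy=s,interpolation=cv2.INTER_CUBIC)
    D=lambda p,c: draw(im,cam,tf(*T,p),c,s,np.array(o))
    D(box(.278,.142,.026),(0,255,0));D(box(.278,.142,0),(0,0,255)); D(box(.005,.132,.026),(255,255,0))
    im=cv2.copyMakeBorder(im,0,560-im.shape[0],0,0,cv2.BORDER_CONSTANT); ims.append(im)
cv2.imwrite('pics/ov4.png',cv2.hconcat(ims))
ims=[]
for cam,o,src,w,h,s in(('top',(155,180),'top0',70,70,5),('scene',(320,180),'scene0',85,70,5)):
    im=cv2.imread('pics/%s.png'%src)[o[1]:o[1]+h,o[0]:o[0]+w]; im=cv2.resize(im,None,fx=s,fy=s,interpolation=cv2.INTER_CUBIC)
    D=lambda p,c: draw(im,cam,tf(*P,p),c,s,np.array(o))
    D(box(.14,.14,.022),(0,255,0));D(box(.13,.13,.022),(0,0,255)); ims.append(im)
cv2.imwrite('pics/ov5.png',cv2.hconcat(ims))
E
python3 o2.py; python3 go.py .6065 -.2628 .2727
```

```text
t 8.28 p [0.5664 0.0166 0.2714] rpy [-179.99    0.18 -160.35] F [ 0.5 -0.3 -3.4] M [ 0.03  0.02 -0.  ] w 0.0136 j6 -91.8
now-tool [ 0.0562 -0.2766 -0.0014] dist 0.282
```

View pics/ov4.png

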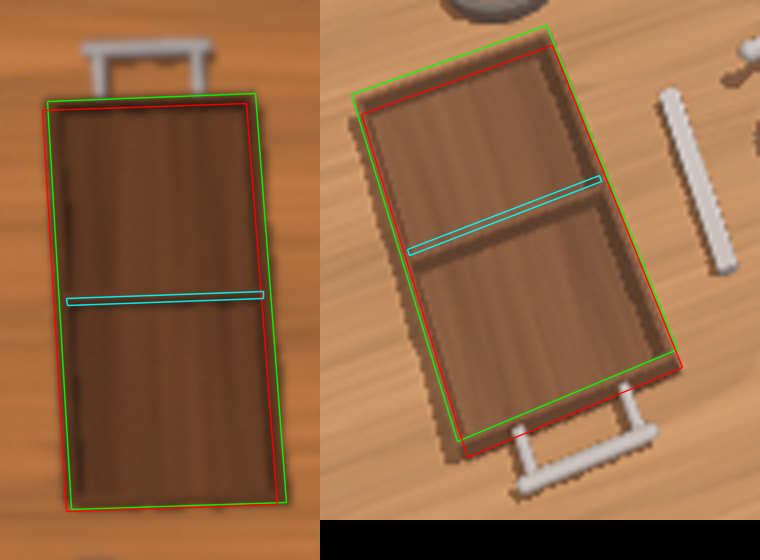

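View pics/ov5.png

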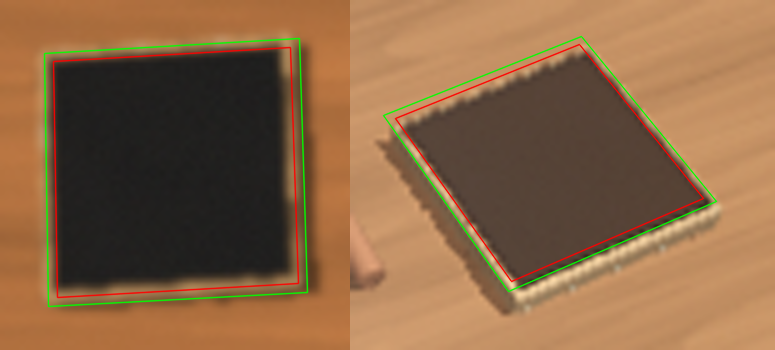

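```bash
python3 -m inch '0.0025 -0.013 0 0 0 0 0;0.006 -0.0315 0 0 0 0 0;0.006 -0.0315 0 0 0 0 0;0.006 -0.0315 0 0 0 0 0;0.006 -0.0315 0 0 0 0 0;0.006 -0.0315 0 0 0 0 0;0.006 -0.0315 0 0 0 0 0;0.006 -0.0315 0 0 0 0 0;0.005 -0.026 0 0 0 0 0;0.003 -0.0175 0.01 0 0 0 0;0 0 0.03 0 0 0 0;0 0 0.03 0 0 0 0;0 0 0.03 0 0 0 0;0 0 0.03 0 0 0 0;0 0 0.02 0 0 0 0;0 0 0.01 0 0 0 0;0 0 0 0 0 0 0; 0 0 0 0 0 0 0'; python3 go.py .6095 -.262 .0495; python3 -c "
from h import *
snap('scene','s4')
import cv2
b=cv2.imread('pics/s4.png')[180:340,120:280]
cv2.imwrite('pics/c6.png',cv2.resize(b,(600,600),interpolation=cv2.INTER_CUBIC))"
```

```text
time_s: 9.78
tcp_pos: [0.6094, -0.2625, 0.1097]
eef_rot: [-180.0, -0.0, -160.3]
contact_force: [-0.8, 0.2, -2.5]
gripper_width: 0.0138
t 9.78 p [ 0.6094 -0.2625  0.1097] rpy [-1.7999e+02 -4.0000e-02 -1.6035e+02] F [-0.8  0.2 -2.5] M [-0.02 -0.03 -0.05] w 0.0138 j6 -63.9
now-tool [-0.0003  0.0005  0.0602] dist 0.06
```

View pics/c6.png

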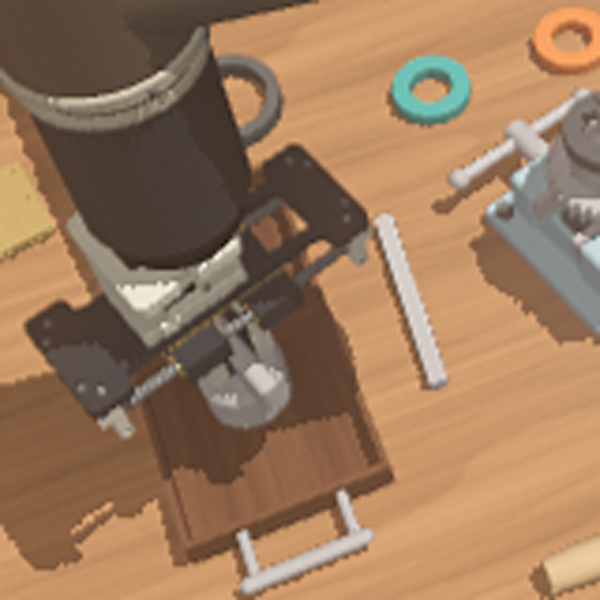

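```bash
python3 -m inch '0 0 0.012 0 0 0 0;0 0 0.02 0 0 0 0;0 0 0.015 0 0 0 0;0 0 0.007 0 0 0 0;0 0 0 0 0 0 0;0 0 0 0 0 0 0'; python3 -m inch '0 0 0.002 0 0 0 0;0 0 0.002 0 0 0 0;0 0 0 0 0 0 0'; python3 go.py .6095 -.262 .0495
```

```text
time_s: 10.33
tcp_pos: [0.6097, -0.2622, 0.0561]
eef_rot: [-180.0, 0.0, -160.3]
contact_force: [1.1, 0.3, -3.2]
gripper_width: 0.0138
time_s: 10.58
tcp_pos: [0.6095, -0.2621, 0.052]
eef_rot: [-180.0, 0.0, -160.4]
contact_force: [0.5, 0.2, -4.1]
gripper_width: 0.0137
t 10.58 p [ 0.6095 -0.2621  0.052 ] rpy [-1.7998e+02  5.0000e-02 -1.6035e+02] F [ 0.5  0.2 -4.1] M [0.01 0.04 0.02] w 0.0137 j6 -63.9
now-tool [0.     0.0001 0.0025] dist 0.003
```

```bash
python3 -m inch '0 0 0.0015 0 0 0 0;0 0 0 0 0 0 0;0 0 0 0 0 0 0'; python3 -m inch '0 0 0.001 0 0 0 0;0 0 0 0 0 0 0';python3 -m inch '0 0 0.001 0 0 0 0;0 0 0 0 0 0 0'; python3 go.py
```

```text
time_s: 10.83
tcp_pos: [0.6093, -0.2621, 0.0502]
eef_rot: [-180.0, 0.0, -160.4]
contact_force: [0.5, 0.0, -3.7]
gripper_width: 0.0138
time_s: 11.0
tcp_pos: [0.6095, -0.2622, 0.0495]
eef_rot: [-180.0, 0.0, -160.3]
contact_force: [-0.4, 0.7, 0.3]
gripper_width: 0.0138
time_s: 11.17
tcp_pos: [0.6096, -0.2622, 0.0495]
eef_rot: [-180.0, 0.0, -160.3]
contact_force: [-2.9, 1.5, 8.2]
gripper_width: 0.0138
t 11.17 p [ 0.6096 -0.2622  0.0495] rpy [-1.7995e+02  4.0000e-02 -1.6033e+02] F [-2.9  1.5  8.2] M [ 0.77  1.18 -0.02] w 0.0138 j6 -63.9
```

```bash
python3 -m inch '0 0 -0.001 0 0 0 0;0 0 0 0 0 0 0.7;0 0 0 0 0 0 0.7;0 0 0 0 0 0 0.7;0 0 0 0 0 0 0.7;0 0 0 0 0 0 0.7'; python3 go.py
```

```text
time_s: 11.67
tcp_pos: [0.6093, -0.2621, 0.049]
eef_rot: [-180.0, 0.0, -160.4]
contact_force: [-0.2, -0.8, 0.5]
gripper_width: 0.0415
t 11.67 p [ 0.6093 -0.2621  0.049 ] rpy [-180.      0.   -160.36] F [-0.2 -0.8  0.5] M [0.03 0.01 0.01] w 0.0415 j6 -63.9
```

```bash
python3 -m inch '0 0 -0.02 0 0 0.03 0.7;0 0 -0.035 0 0 0.05 1;0 0 -0.035 0 0 0.05 1;0 0 -0.035 0 0 0.05 1;0 0 -0.035 0 0 0.05 1;0 0 -0.025 0 0 0.05 1;0 0 -0.01 0 0 0.035 1;0.002 -0.0 0 0 0 0 1;0.0039 0.016 0 0 0 0 1;0.004 0.033 0 0 0 0 1;0.004 0.033 0 0 0 0 1;0.004 0.033 0 0 0 0 1;0.004 0.033 0 0 0 0 1;0.004 0.033 0 0 0 0 1;0.004 0.033 0 0 0 0 1;0.004 0.033 0 0 0 0 1;0.002 0.022 0 0 0 0 1;0 0.011 0 0 0 0 1;0 0 0 0 0 0 1;0 0 0 0 0 0 1'; python3 go.py .5657 .0165 .146;python3 -c "
from h import *
snap('scene','s5');snap('top','t5')
import cv2
b=cv2.imread('pics/s5.png')[150:350,120:340]
cv2.imwrite('pics/c7.png',cv2.resize(b,(660,600),interpolation=cv2.INTER_CUBIC))"
```

```text
time_s: 13.33
tcp_pos: [0.565, 0.0172, 0.2433]
eef_rot: [-180.0, -0.1, -178.3]
contact_force: [0.1, -0.7, -0.8]
gripper_width: 0.0875
t 13.33 p [0.565  0.0172 0.2433] rpy [-1.7998e+02 -7.0000e-02 -1.7830e+02] F [ 0.1 -0.7 -0.8] M [-0.05 -0.    0.03] w 0.0875 j6 -109.9
now-tool [-0.0008 -0.0007  0.0973] dist 0.097
```

View pics/c7.png

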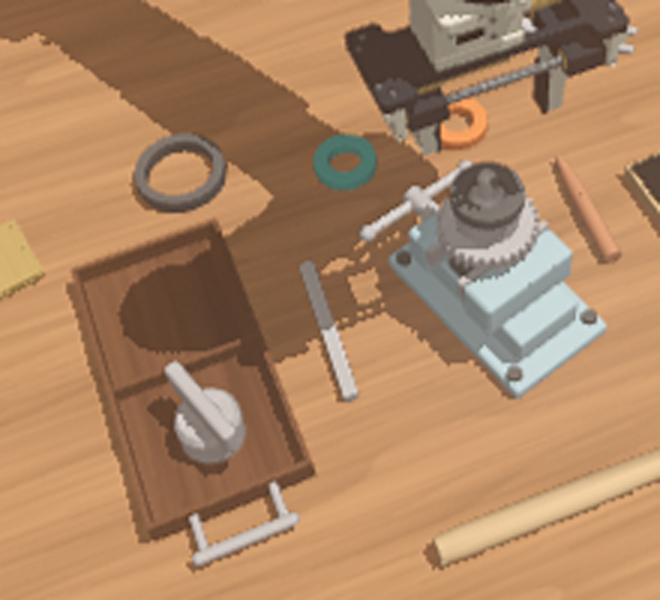

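```bash
python3 -m inch '0 0 0.012 0 0 0 1;0 0 0.025 0 0 0 1;0 0 0.025 0 0 0 1;0 0 0.02 0 0 0 1;0 0 0.01 0 0 0 1;0 0 0.004 0 0 0 1;0 0 0 0 0 0 0;0 0 0 0 0 0 0;0 0 0 0 0 0 0;0 0 0 0 0 0 0;0 0 0 0 0 0 0;0 0 0 0 0 0 0' 30; python3 go.py .5657 .0165 .146
```

```text
time_s: 14.43
tcp_pos: [0.5663, 0.0168, 0.1493]
eef_rot: [180.0, 0.1, -178.4]
contact_force: [0.4, -0.2, 4.8]
gripper_width: 0.0657
t 14.43 p [0.5663 0.0168 0.1493] rpy [ 1.7999e+02  1.2000e-01 -1.7838e+02] F [ 0.4 -0.2  4.8] M [-0.3   0.17 -0.01] w 0.0657 j6 -109.9
now-tool [ 0.0006 -0.0003  0.0033] dist 0.003
```

```bash
python3 -m inch '0 0 0 0 0 0 0;0 0 0 0 0 0 0'; python3 go.py .5657 .0165 .146
```

```text
time_s: 14.6
tcp_pos: [0.5663, 0.0169, 0.1493]
eef_rot: [180.0, 0.1, -178.4]
contact_force: [-0.3, -1.3, 6.1]
gripper_width: 0.0658
t 14.6 p [0.5663 0.0169 0.1493] rpy [ 1.8000e+02  1.1000e-01 -1.7838e+02] F [-0.3 -1.3  6.1] M [-0.34  0.2   0.02] w 0.0658 j6 -109.9
now-tool [ 0.0006 -0.0003  0.0033] dist 0.003
```

```bash
python3 -c "
from h import *
snap('scene','s6');snap('top','t6')
import cv2
a=cv2.imread('pics/t6.png')[150:270,220:340]
b=cv2.imread('pics/s6.png')[150:270,230:340]
f=lambda q:cv2.resize(q,(400,440),interpolation=cv2.INTER_CUBIC)
cv2.imwrite('pics/c8.png',cv2.hconcat([f(a),f(b)]))"
```

```text
(no output)
```

View pics/c8.png

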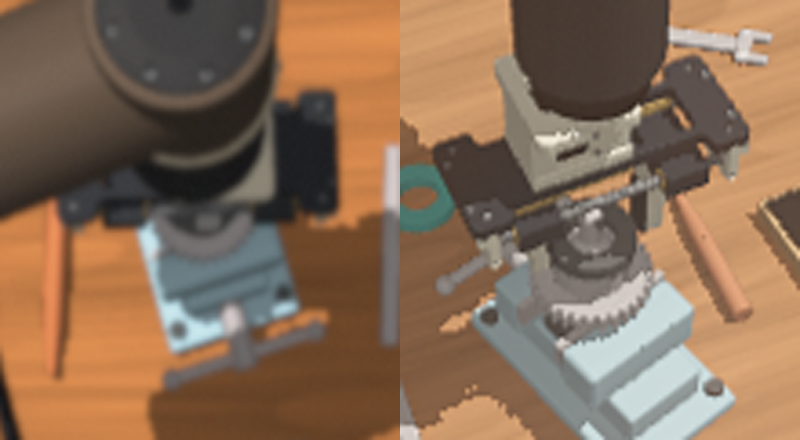

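```bash
python3 -m inch '0 0 0 0 0 0 1;0 0 0 0 0 0 1;0 0 0 0 0 0 1;0 0 0 0 0 0 1'; python3 go.py .5657 .0165 .146;python3 -c "
from h import *
snap('scene','s7')
import cv2
b=cv2.imread('pics/s7.png')[180:260,260:330]
cv2.imwrite('pics/c9.png',cv2.resize(b,(525,600),interpolation=cv2.INTER_NEAREST))"
```

```text
time_s: 15.03
tcp_pos: [0.5653, 0.0169, 0.1478]
eef_rot: [180.0, -0.0, -178.4]
contact_force: [-0.6, -0.1, -0.6]
gripper_width: 0.085
t 15.03 p [0.5653 0.0169 0.1478] rpy [ 1.8000e+02 -3.0000e-02 -1.7841e+02] F [-0.6 -0.1 -0.6] M [-0.01 -0.05 -0.  ] w 0.085 j6 -109.9
now-tool [-0.0004 -0.0004  0.0018] dist 0.002
```

View pics/c9.png

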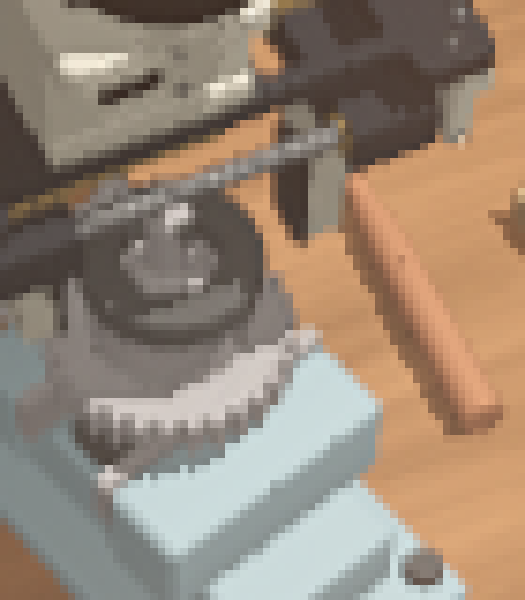

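```bash
python3 -m inch '0 0 0.003 0 0 0 1;0 0 0 0 0 0 0.7;0 0 0 0 0 0 0.7;0 0 0 0 0 0 0.7;0 0 0 0 0 0 0.7;0 0 0 0 0 0 0.7' 15; python3 go.py;python3 -m inch '0 0 0 0 0 0 0.6;0 0 0 0 0 0 0.6' 15; python3 go.py
```

```text
time_s: 15.58
tcp_pos: [0.5655, 0.0168, 0.145]
eef_rot: [-180.0, -0.0, -178.4]
contact_force: [0.0, 0.2, -0.6]
gripper_width: 0.0664
t 15.58 p [0.5655 0.0168 0.145 ] rpy [-180.     -0.   -178.41] F [ 0.   0.2 -0.6] M [ 0.   -0.14 -0.03] w 0.0664 j6 -109.9
time_s: 15.75
tcp_pos: [0.5656, 0.0168, 0.145]
eef_rot: [-180.0, -0.0, -178.4]
contact_force: [-0.0, 0.4, -1.2]
gripper_width: 0.0665
t 15.75 p [0.5656 0.0168 0.145 ] rpy [-180.     -0.   -178.41] F [-0.   0.4 -1.2] M [ 0.03 -0.18  0.02] w 0.0665 j6 -109.9
```

```bash
python3 -m inch '0 0 0 0 0 0 0.5;0 0 0 0 0 0 0.5;0 0 0 0 0 0 0.5' 30; python3 go.py;python3 -c "
from h import *
snap('scene','s8')
import cv2
b=cv2.imread('pics/s8.png')[180:260,260:330]
cv2.imwrite('pics/c10.png',cv2.resize(b,(525,600),interpolation=cv2.INTER_NEAREST))"
```

```text
time_s: 16.0
tcp_pos: [0.5655, 0.0168, 0.145]
eef_rot: [-180.0, -0.0, -178.4]
contact_force: [0.5, -0.4, -0.9]
gripper_width: 0.0662
t 16.0 p [0.5655 0.0168 0.145 ] rpy [-180.     -0.   -178.41] F [ 0.5 -0.4 -0.9] M [-0.01 -0.16 -0.01] w 0.0662 j6 -109.9
```

View pics/c10.png

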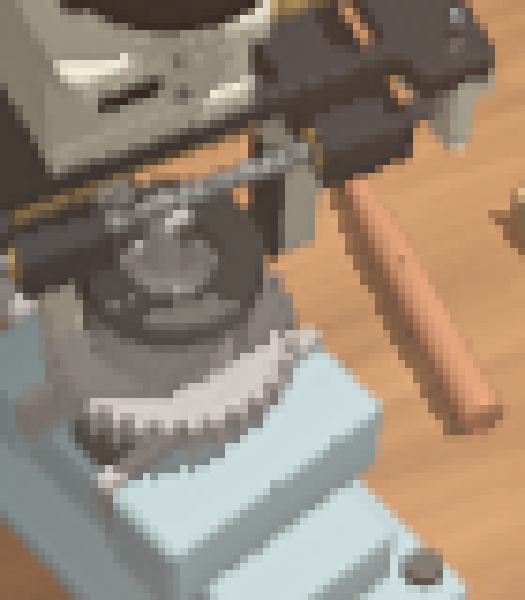

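```bash
python3 -m inch '0 0 -0.003 0 0 0 0.5;0 0 -0.003 0 0 0 0.5;0 0 0 0 0 0 0.5;0 0 0 0 0 0 0.5'; python3 go.py;python3 -c "
from h import *
snap('scene','s9')
import cv2
b=cv2.imread('pics/s9.png')[180:260,260:330]
cv2.imwrite('pics/c11.png',cv2.resize(b,(525,600),interpolation=cv2.INTER_NEAREST))"
```

```text
time_s: 16.38
tcp_pos: [0.5656, 0.0169, 0.1513]
eef_rot: [180.0, 0.0, -178.4]
contact_force: [0.1, 0.3, -1.9]
gripper_width: 0.066
t 16.38 p [0.5656 0.0169 0.1513] rpy [ 1.7999e+02  2.0000e-02 -1.7841e+02] F [ 0.1  0.3 -1.9] M [-0.04 -0.   -0.02] w 0.066 j6 -109.9
```

View pics/c11.png

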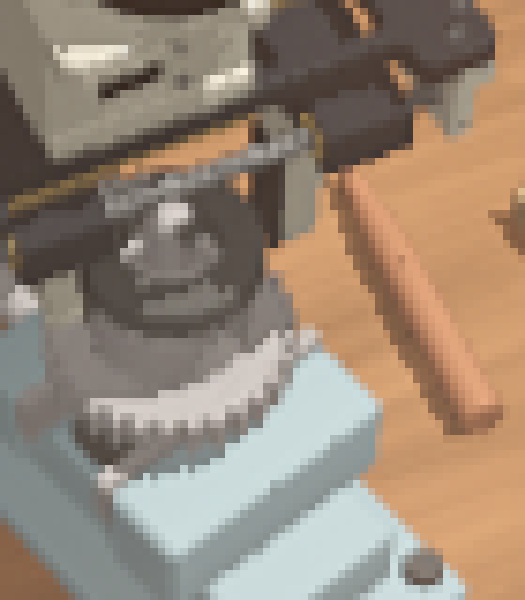

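```bash
python3 -m inch '0 0 -0.008 0 0 0 0.5;0 0 -0.016 0 0 0 0.5;0 0 -0.02 0 0 0 0.5;0 0 -0.02 0 0 0 0.5;0 0 -0.018 0 0 0 0.5;0 0 -0.008 0 0 0 0.5;0 0 0 0 0 0 0.5;0 0 0 0 0 0 0.5'; python3 go.py .4725 -.266 .24;python3 -c "
from h import *
snap('scene','s10')
import cv2
b=cv2.imread('pics/s10.png')[150:250,240:330]
cv2.imwrite('pics/c12.png',cv2.resize(b,(540,600),interpolation=cv2.INTER_NEAREST))"
```

```text
time_s: 17.1
tcp_pos: [0.5653, 0.0169, 0.2409]
eef_rot: [180.0, 0.0, -178.4]
contact_force: [-0.7, -0.9, -2.2]
gripper_width: 0.0662
t 17.1 p [0.5653 0.0169 0.2409] rpy [ 1.7997e+02  1.0000e-02 -1.7842e+02] F [-0.7 -0.9 -2.2] M [-0.06  0.03  0.  ] w 0.0662 j6 -109.9
now-tool [ 0.1006 -0.2802  0.0007] dist 0.298
```

View pics/c12.png

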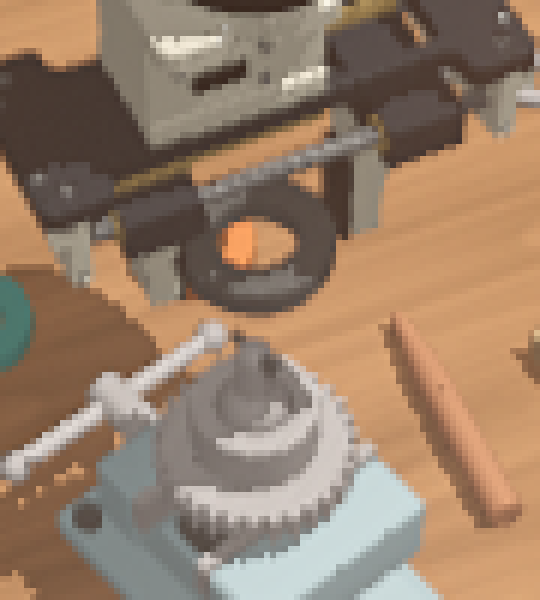

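Run:
```python
from ov import *
o=(240,150);s=6
im=cv2.resize(cv2.imread('pics/s10.png')[150:250,240:330],None,fx=s,fy=s,interpolation=cv2.INTER_CUBIC)
for z,c in((.240,(0,255,0)),(.254,(0,0,255))):
    draw(im,'scene',tf(.566,.0169,0,circ(.032,z)),c,s,np.array(o))
draw(im,'scene',tf(.566,.0169,0,circ(.017,.254)),(255,255,0),s,np.array(o))
cv2.imwrite('pics/c13.png',im)
```

```text
(no output)
```

View pics/c13.png

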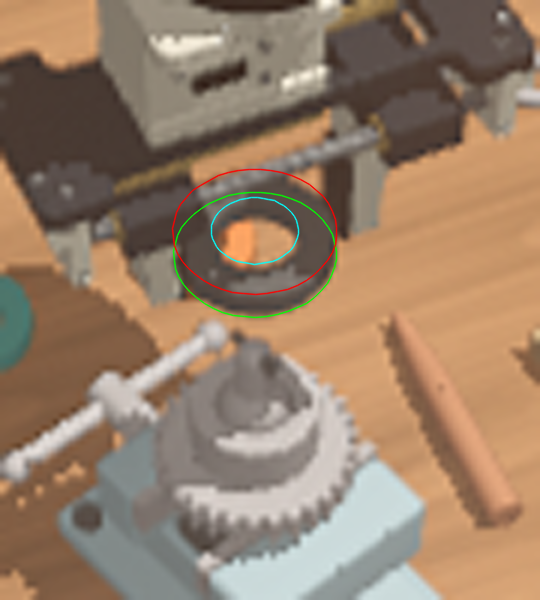

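```bash
python3 -m inch '0.005 -0.015 0 0 0 0 0.5;0.011 -0.03 0 0 0 0 0.5;0.012 -0.033 0 0 0 0 0.5;0.012 -0.033 0 0 0 0 0.5;0.012 -0.033 0 0 0 0 0.5;0.012 -0.033 0 0 0 0 0.5;0.012 -0.033 0 0 0 0 0.5;0.012 -0.033 0 0 0 0 0.5;0.008 -0.024 0 0 0 0 0.5;0.0046 -0.0132 0.01 0 0 0 0.5;0 0 0.03 0 0 0 0.5;0 0 0.035 0 0 0 0.5;0 0 0.035 0 0 0 0.5;0 0 0.035 0 0 0 0.5;0 0 0.025 0 0 0 0.5;0 0 0.01 0 0 0 0.5;0 0 0 0 0 0 0.5;0 0 0 0 0 0 0.5'; python3 go.py .4725 -.266 .006;python3 -c "
from h import *
snap('scene','s11');snap('top','t11')
import cv2
a=cv2.imread('pics/t11.png')[130:290,330:450]
b=cv2.imread('pics/s11.png')[190:340,120:250]
f=lambda q,w:cv2.resize(q,(w,500),interpolation=cv2.INTER_CUBIC)
cv2.imwrite('pics/c14.png',cv2.hconcat([f(a,365),f(b,433)]))"
```

```text
time_s: 18.65
tcp_pos: [0.4727, -0.2664, 0.0611]
eef_rot: [-180.0, -0.1, -178.4]
contact_force: [0.8, -0.1, -0.7]
gripper_width: 0.066
t 18.65 p [ 0.4727 -0.2664  0.0611] rpy [-1.7999e+02 -7.0000e-02 -1.7839e+02] F [ 0.8 -0.1 -0.7] M [-0.06 -0.07  0.03] w 0.066 j6 -79.7
now-tool [0.0002 0.0004 0.0551] dist 0.055
```

View pics/c14.png

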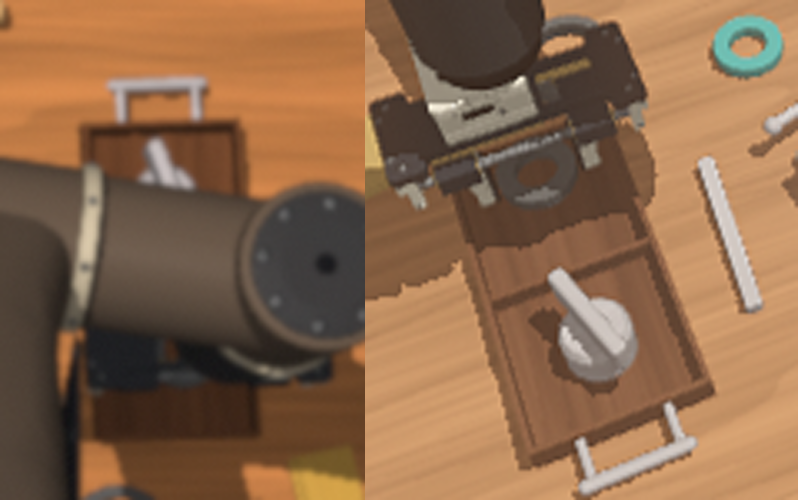

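```bash
python3 -m inch '0 0 0.012 0 0 0 0.5;0 0 0.018 0 0 0 0.5;0 0 0.01 0 0 0 0.5;0 0 0.005 0 0 0 0.5;0 0 0 0 0 0 0.5'; python3 -m inch '0 0 0.002 0 0 0 0.5;0 0 0.002 0 0 0 0.5;0 0 0 0 0 0 0.5';python3 -m inch '0 0 0.0015 0 0 0 0.5;0 0 0.0 0 0 0 0.5';  python3 go.py .4725 -.266 .006
```

```text
time_s: 19.17
tcp_pos: [0.4726, -0.2661, 0.0159]
eef_rot: [180.0, -0.0, -178.4]
contact_force: [-1.3, 1.2, -2.1]
gripper_width: 0.0662
time_s: 19.42
tcp_pos: [0.4731, -0.2661, 0.0124]
eef_rot: [-180.0, 0.0, -178.4]
contact_force: [0.2, -0.2, -2.4]
gripper_width: 0.0662
time_s: 19.58
tcp_pos: [0.4729, -0.2661, 0.0107]
eef_rot: [-180.0, 0.0, -178.4]
contact_force: [0.7, 0.3, -2.2]
gripper_width: 0.0661
t 19.58 p [ 0.4729 -0.2661  0.0107] rpy [-1.8000e+02  2.0000e-02 -1.7841e+02] F [ 0.7  0.3 -2.2] M [-0.04 -0.02  0.04] w 0.0661 j6 -79.7
now-tool [0.0004 0.0001 0.0047] dist 0.005
```

```bash
python3 -m inch '0 0 0.0015 0 0 0 0.5;0 0 0.0015 0 0 0 0.5;0 0 0 0 0 0 0.5';python3 -m inch '0 0 0.001 0 0 0 0.5;0 0 0.0 0 0 0 0.5'; python3 -m inch '0 0 0.001 0 0 0 0.5;0 0 0.0 0 0 0 0.5';  python3 go.py .4725 -.266 .006
```

```text
time_s: 19.83
tcp_pos: [0.4726, -0.2661, 0.0073]
eef_rot: [180.0, -0.0, -178.4]
contact_force: [-0.4, -0.5, -1.7]
gripper_width: 0.0663
time_s: 20.0
tcp_pos: [0.4727, -0.2661, 0.0064]
eef_rot: [180.0, -0.0, -178.4]
contact_force: [-0.3, -0.3, -2.9]
gripper_width: 0.0664
time_s: 20.17
tcp_pos: [0.4729, -0.2661, 0.006]
eef_rot: [-180.0, 0.0, -178.4]
contact_force: [-1.0, 0.8, 2.9]
gripper_width: 0.0662
t 20.17 p [ 0.4729 -0.2661  0.006 ] rpy [-179.99    0.   -178.39] F [-1.   0.8  2.9] M [ 0.33  0.49 -0.02] w 0.0662 j6 -79.7
now-tool [ 0.0003  0.0001 -0.    ] dist 0.0
```

```bash
python3 -m inch '0 0 0 0 0 0 0.86;0 0 0 0 0 0 0.86;0 0 0 0 0 0 0.86;0 0 0 0 0 0 0.86';  python3 go.py .4725 -.266 .006; python3 -m inch '0 0 -0.01 0 0 0 0.86;0 0 -0.025 0 0 0 0.86;0 0 -0.035 0 0 0 1;0 0 -0.035 0 0 0 1;0 0 -0.035 0 0 0 1;0 0 -0.035 0 0 0 1;0 0 -0.035 0 0 0 1;0 0 -0.02 0 0 0 1;0 0 0 0 0 0 1'; python3 go.py .5656 .0168 .24
```

```text
time_s: 20.5
tcp_pos: [0.473, -0.2661, 0.0056]
eef_rot: [-180.0, 0.0, -178.4]
contact_force: [-0.1, -0.1, -0.3]
gripper_width: 0.0753
t 20.5 p [ 0.473  -0.2661  0.0056] rpy [-1.800e+02  2.000e-02 -1.784e+02] F [-0.1 -0.1 -0.3] M [ 0.03 -0.04  0.02] w 0.0753 j6 -79.7
now-tool [ 0.0005  0.0001 -0.0004] dist 0.001
time_s: 21.25
tcp_pos: [0.475, -0.2671, 0.242]
eef_rot: [-179.8, 0.5, -178.4]
contact_force: [0.6, -1.1, -0.3]
gripper_width: 0.0878
t 21.25 p [ 0.475  -0.2671  0.242 ] rpy [-179.81    0.51 -178.37] F [ 0.6 -1.1 -0.3] M [-0.07 -0.11 -0.05] w 0.0878 j6 -79.7
now-tool [-0.0987  0.2812  0.002 ] dist 0.298
```

```bash
python3 -m inch '-0.005 0.015 0 0 0 0 1;-0.011 0.03 0 0 0 0 1;-0.012 0.033 0 0 0 0 1;-0.012 0.033 0 0 0 0 1;-0.012 0.033 0 0 0 0 1;-0.012 0.033 0 0 0 0 1;-0.012 0.033 0 0 0 0 1;-0.012 0.033 0 0 0 0 1;-0.008 0.024 0 0 0 0 1;-0.0046 0.0132 0 0 0 0 1;0 0 0 0 0 0 1;0 0 0 0 0 0 1'; python3 go.py .5656 .0168 .123;python3 -c "
from h import *
snap('scene','s12');snap('top','t12')
import cv2
a=cv2.imread('pics/t12.png')[140:290,290:430]
b=cv2.imread('pics/s12.png')[150:340,120:340]
f=lambda q,w:cv2.resize(q,(w,400),interpolation=cv2.INTER_CUBIC)
cv2.imwrite('pics/c15.png',cv2.hconcat([f(a,335),f(b,463)]))"
```

```text
time_s: 22.25
tcp_pos: [0.5653, 0.0171, 0.2354]
eef_rot: [-180.0, -0.0, -178.3]
contact_force: [-0.0, -1.0, 0.0]
gripper_width: 0.0877
t 22.25 p [0.5653 0.0171 0.2354] rpy [-1.7999e+02 -4.0000e-02 -1.7833e+02] F [-0. -1.  0.] M [-0.1  -0.01  0.01] w 0.0877 j6 -109.9
now-tool [-0.0004 -0.0003  0.1124] dist 0.112
```

View pics/c15.png

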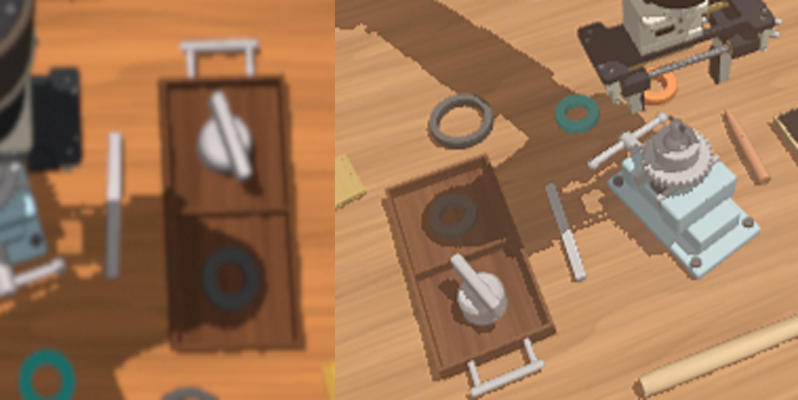

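```bash
python3 -m inch '0 0 0.012 0 0 0 1;0 0 0.025 0 0 0 1;0 0 0.025 0 0 0 1;0 0 0.025 0 0 0 1;0 0 0.014 0 0 0 1;0 0 0.007 0 0 0 1;0 0 0.0025 0 0 0 1;0 0 0 0 0 0 1'; python3 go.py .5656 .0168 .123
```

```text
time_s: 23.02
tcp_pos: [0.5656, 0.0161, 0.1253]
eef_rot: [-180.0, -0.0, -178.5]
contact_force: [0.2, -0.2, 0.3]
gripper_width: 0.0874
t 23.02 p [0.5656 0.0161 0.1253] rpy [-179.98   -0.   -178.45] F [ 0.2 -0.2  0.3] M [-0.05  0.   -0.01] w 0.0874 j6 -109.9
now-tool [-0.      0.0007  0.0023] dist 0.002
```

```bash
python3 -m inch '0 0 0.001 0 0 0 0.4;0 0 0 0 0 0 0.4;0 0 0 0 0 0 0.4;0 0 0 0 0 0 0.4;0 0 0 0 0 0 0.4;0 0 0 0 0 0 0.4;0 0 0 0 0 0 0.4;0 0 0 0 0 0 0.4' 40; python3 go.py .5656 .0168 .123
```

```text
time_s: 23.68
tcp_pos: [0.5657, 0.0168, 0.1245]
eef_rot: [-180.0, 0.0, -178.4]
contact_force: [-1.4, -0.3, 5.0]
gripper_width: 0.0565
t 23.68 p [0.5657 0.0168 0.1245] rpy [-1.800e+02  3.000e-02 -1.784e+02] F [-1.4 -0.3  5. ] M [-0.38  0.36 -0.05] w 0.0565 j6 -109.9
now-tool [0.0001 0.     0.0015] dist 0.002
```

```bash
python3 -m inch '0 0 -0.002 0 0 0 0.4;0 0 -0.003 0 0 0 0.4;0 0 0 0 0 0 0.4;0 0 0 0 0 0 0.4' 55; python3 go.py
```

```text
time_s: 24.02
tcp_pos: [0.5652, 0.0168, 0.1286]
eef_rot: [180.0, -0.1, -178.4]
contact_force: [-0.8, -0.5, -4.5]
gripper_width: 0.0563
t 24.02 p [0.5652 0.0168 0.1286] rpy [ 1.8000e+02 -5.0000e-02 -1.7842e+02] F [-0.8 -0.5 -4.5] M [-0.01 -0.06 -0.03] w 0.0563 j6 -109.9
```

```bash
python3 -m inch '0 0 -0.004 0 0 0 0.4;0 0 -0.008 0 0 0 0.4;0 0 -0.012 0 0 0 0.4;0 0 -0.012 0 0 0 0.4;0 0 0 0 0 0 0.4'; python3 -m inch '0 0 -0.01 0 0 0 0.4;0 0 -0.02 0 0 0 0.4;0 0 -0.025 0 0 0 0.4;0 0 -0.015 0 0 0 0.4;0 0 -0.006 0 0 0 0.4;0 0 0 0 0 0 0.4;0 0 0 0 0 0 0.4'; python3 go.py .558 .267 .24; python3 -c "
from h import *
snap('scene','s13')
import cv2
b=cv2.imread('pics/s13.png')[130:260,230:400]
cv2.imwrite('pics/c16.png',cv2.resize(b,(680,520),interpolation=cv2.INTER_CUBIC))"
```

```text
time_s: 24.43
tcp_pos: [0.5672, 0.0171, 0.1681]
eef_rot: [180.0, 0.3, -178.4]
contact_force: [2.3, 0.2, -4.1]
gripper_width: 0.056
time_s: 25.02
tcp_pos: [0.565, 0.0168, 0.2402]
eef_rot: [180.0, -0.1, -178.4]
contact_force: [-0.5, -0.1, -4.7]
gripper_width: 0.0562
t 25.02 p [0.565  0.0168 0.2402] rpy [ 1.7998e+02 -6.0000e-02 -1.7843e+02] F [-0.5 -0.1 -4.7] M [ 0.01  0.02 -0.  ] w 0.0562 j6 -109.9
now-tool [1.000e-04 2.503e-01 3.000e-04] dist 0.25
```

View pics/c16.png

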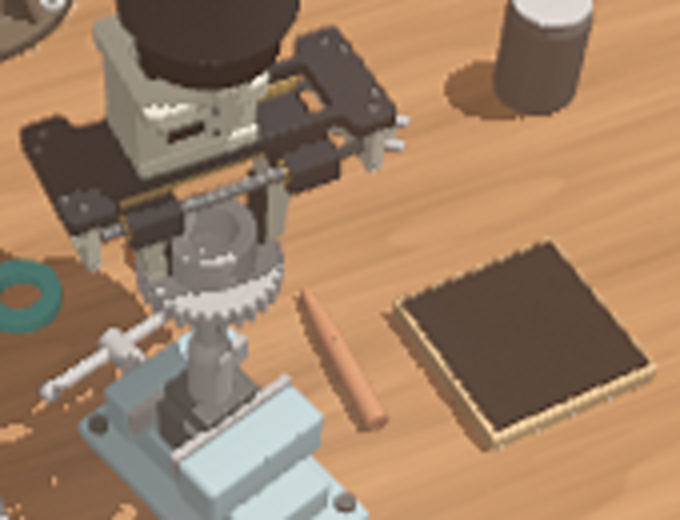

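```bash
python3 -m inch '0 0.012 0 0 0 0 0.4;0 0.027 0 0 0 0 0.4;0 0.033 0 0 0 0 0.4;0 0.033 0 0 0 0 0.4;0 0.033 0 0 0 0 0.4;0 0.033 0 0 0 0 0.4;0 0.033 0 0 0 0 0.4;0 0.027 0 0 0 0 0.4;0 0.0143 0 0 0 0 0.4;0 0.005 0.01 0 0 0 0.4;0 0 0.025 0 0 0 0.4;0 0 0.03 0 0 0 0.4;0 0 0.03 0 0 0 0.4;0 0 0.03 0 0 0 0.4;0 0 0.02 0 0 0 0.4;0 0 0.01 0 0 0 0.4;0 0 0 0 0 0 0.4;0 0 0 0 0 0 0.4'; python3 go.py .558 .267 .0465; python3 -c "
from h import *
snap('scene','s14')
import cv2
b=cv2.imread('pics/s14.png')[130:260,270:440]
cv2.imwrite('pics/c17.png',cv2.resize(b,(680,520),interpolation=cv2.INTER_CUBIC))"
```

```text
time_s: 26.57
tcp_pos: [0.5588, 0.2666, 0.0859]
eef_rot: [-179.9, -0.0, -178.4]
contact_force: [1.5, 0.3, -3.8]
gripper_width: 0.0564
t 26.57 p [0.5588 0.2666 0.0859] rpy [-1.7994e+02 -3.0000e-02 -1.7841e+02] F [ 1.5  0.3 -3.8] M [ 0.04 -0.08 -0.01] w 0.0564 j6 -132.0
now-tool [0.0007 0.0004 0.0394] dist 0.039
```

View pics/c17.png

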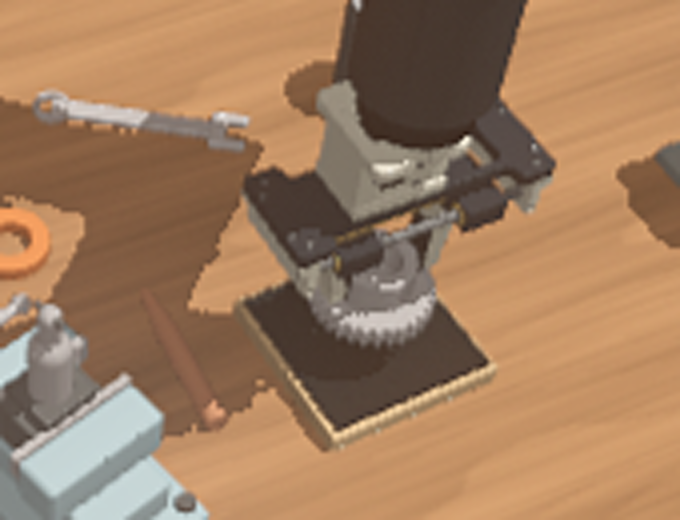

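```bash
python3 -m inch '0 0 0.01 0 0 0 0.4;0 0 0.013 0 0 0 0.4;0 0 0.007 0 0 0 0.4;0 0 0.003 0 0 0 0.4;0 0 0 0 0 0 0.4'; python3 -m inch '0 0 0.002 0 0 0 0.4;0 0 0.001 0 0 0 0.4;0 0 0 0 0 0 0.4';python3 -m inch '0 0 0.001 0 0 0 0.4;0 0 0.0 0 0 0 0.4';  python3 -m inch '0 0 0.001 0 0 0 0.4;0 0 0.0 0 0 0 0.4'; python3 go.py .558 .267 .0465; python3 -c "
from h import *
print(onz('top',(122,300),.1))"
```

```text
time_s: 27.03
tcp_pos: [0.5584, 0.2668, 0.0527]
eef_rot: [-180.0, -0.0, -178.4]
contact_force: [-1.2, -0.7, -4.9]
gripper_width: 0.056
time_s: 27.28
tcp_pos: [0.5588, 0.2672, 0.0504]
eef_rot: [180.0, 0.0, -178.4]
contact_force: [-0.1, 0.1, -5.8]
gripper_width: 0.0561
time_s: 27.45
tcp_pos: [0.5587, 0.2671, 0.0492]
eef_rot: [180.0, 0.0, -178.4]
contact_force: [-0.3, -0.8, -4.4]
gripper_width: 0.0563
time_s: 27.62
tcp_pos: [0.5586, 0.267, 0.048]
eef_rot: [-180.0, -0.0, -178.4]
contact_force: [0.1, 0.3, -5.1]
gripper_width: 0.0564
t 27.62 p [0.5586 0.267  0.048 ] rpy [-180.     -0.   -178.41] F [ 0.1  0.3 -5.1] M [-0.01 -0.03 -0.04] w 0.0564 j6 -132.0
now-tool [0.0006 0.     0.0015] dist 0.002
[0.32521402 0.41264533 0.1       ]
```

```bash
python3 -m inch '0 0 0.001 0 0 0 0.4;0 0 0.0 0 0 0 0.4'; python3 -m inch '0 0 0.001 0 0 0 0.4;0 0 0.0 0 0 0 0.4';  python3 -m inch '0 0 0.0005 0 0 0 0.4;0 0 0.0 0 0 0 0.4'; python3 go.py
```

```text
time_s: 27.78
tcp_pos: [0.5585, 0.267, 0.0469]
eef_rot: [-180.0, -0.0, -178.4]
contact_force: [-0.1, 0.8, -5.5]
gripper_width: 0.0563
time_s: 27.95
tcp_pos: [0.5586, 0.267, 0.0466]
eef_rot: [-180.0, 0.0, -178.4]
contact_force: [-1.4, -1.2, -0.0]
gripper_width: 0.0564
time_s: 28.12
tcp_pos: [0.5587, 0.267, 0.0465]
eef_rot: [180.0, 0.0, -178.4]
contact_force: [-4.7, -2.0, 5.9]
gripper_width: 0.0563
t 28.12 p [0.5587 0.267  0.0465] rpy [ 1.8000e+02  3.0000e-02 -1.7839e+02] F [-4.7 -2.   5.9] M [-0.44  1.56 -0.04] w 0.0563 j6 -132.0
```

Contact as expected; release and retreat.

```bash
python3 -m inch '0 0 -0.0005 0 0 0 0.4;0 0 0 0 0 0 1;0 0 0 0 0 0 1;0 0 0 0 0 0 1;0 0 0 0 0 0 1;0 0 0 0 0 0 1;0 0 0 0 0 0 1;0 0 0 0 0 0 1'; python3 go.py; python3 -m inch '0 0 -0.01 0 0 0 1;0 0 -0.025 0 0 0 1;0 0 -0.03 0 0 0 1;0 0 -0.035 0 0 0 1;0 0 -0.035 0 0 0 1;0 0 -0.035 0 0 0 1;0 0 -0.02 0 0 0 1;0.02 0 0 0 0 0 1;0.03 0 0 0 0 0 1;0.03 0 0 0 0 0 1;0.02 0 0 0 0 0 1;0 0 0 0 0 0 1;0 0 0 0 0 0 1;0 0 0 0 0 0 1'; python3 go.py; python3 -c "
from h import *
snap('scene','s15');snap('top','t15')
import cv2
b=cv2.imread('pics/s15.png')[130:350,110:420]
cv2.imwrite('pics/c18.png',cv2.resize(b,(775,550),interpolation=cv2.INTER_CUBIC))"
```

```text
time_s: 28.78
tcp_pos: [0.5587, 0.267, 0.046]
eef_rot: [180.0, 0.0, -178.4]
contact_force: [0.5, 0.1, 0.2]
gripper_width: 0.0873
t 28.78 p [0.5587 0.267  0.046 ] rpy [ 180.      0.   -178.41] F [0.5 0.1 0.2] M [-0.   -0.03  0.01] w 0.0873 j6 -132.0
time_s: 29.95
tcp_pos: [0.459, 0.2645, 0.237]
eef_rot: [179.9, 0.1, -178.4]
contact_force: [-0.1, 0.3, -1.0]
gripper_width: 0.0877
t 29.95 p [0.459  0.2645 0.237 ] rpy [ 1.7995e+02  7.0000e-02 -1.7838e+02] F [-0.1  0.3 -1. ] M [-0.06 -0.03 -0.02] w 0.0877 j6 -139.6
```

View pics/c18.png

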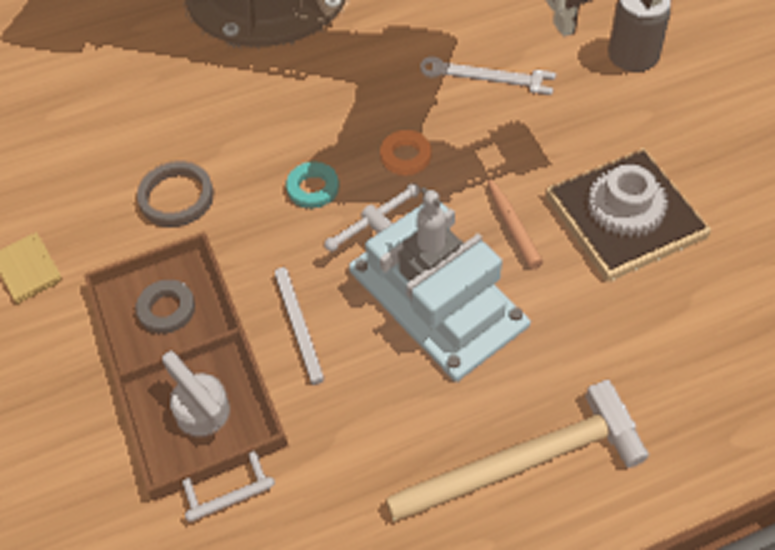

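View pics/t15.png

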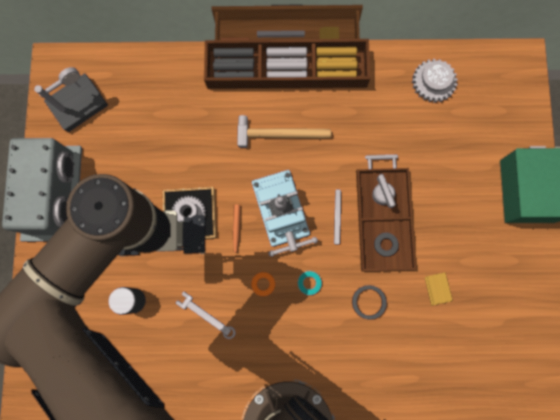

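```bash
python3 -c "
from plant import r
print(r.close_job())"
```

```text
the job is handed in; nothing more can be done
None
```

I stripped the stud in the order asked and handed the job in at about 30 s of robot time.

- **Nut:** it came free within about 0.3 rad of anticlockwise turn under a light pull. It now lies wing up in the bay next to the pull handle.
- **Spacer:** it lies flat in the other bay.
- **Hub:** it stands boss up near the middle of the rubber-topped block, inside its edges.

The last scene and top pictures show all three in place, the gripper clear and open, and the bystanders and the orange and turquoise rings where they started. Each part touched down within about 1 mm of the height I had worked out. The highest contact force I read was about 10 N, when the nut met its stop.

Two things did not match:
- **First spacer grip:** it caught the ring too high and pushed up with about 6 N. I opened the gripper, went 3 mm lower and gripped again.
- **Spacer width:** the finger reading was about 66 mm while holding the 64 mm spacer. I don't know why, but the ring landed at the expected height and looks flat.

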